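# Push a transformer under the spring flap of a test jig

## Robot

A 7-joint arm with a two-finger parallel gripper is mounted at the origin on the work surface. World frame = base frame: x ahead of the robot, y to its left, z up, the work surface at z = 0. Lengths are in m, angles in rad, forces in N, time in s.
With the tool pointing down it reaches from about 0.4 to 0.85 m from the base axis. Payload 4.5 kg.
Tool frame: the origin (TCP) lies at the very end of the fingers, on their centre line; the grasp point (between the pads) lies 19 mm behind it; z points along the fingers, y is the line along which they close (so a half turn about z gives the same grasp; the last joint's range is limited). The gripper opens to 88 mm and grips with 3 to 60 N. Pads are 18 mm wide; open, the fingers measure 123 mm over their backs; the gripper's body (75 mm by 187 mm) begins 45 mm behind the grasp point.
Start: joints at [1.362, 0.689, -0.195, 1.565, 0.157, 0.902, -0.215], TCP at [0.15, -0.607, 0.239] pointing down, gripper open.
Joint ranges: [-3.01, 3.01], [-0.46, 2.08], [-1.47, 1.51], [0.13, 2.56], [-1, 4.14], [0.04, 2.09], [-2.66, 2.66]. Speed limits (rad/s): [2.57, 2.57, 3.14, 3.14, 3.14, 3.14, 3.14].

## Interface

Orientations are given as a unit quaternion [x, y, z, w].
In Python, from plant import r, eyes, nets gives the robot as it stands.
- The arm moves only by the shell command python3 -m pendant 'ROWS' [FORCE]. ROWS is JSON, a list of rows, each an object of numbers: "claw": the opening, from 0 (shut) to 1 (fully open); "dx", "dy", "dz": the shift along the world's x, y, z in mm; "twist": the turn about the world's z in rad. In form: [{"claw": .., "dx": .., "dy": .., "dz": .., "twist": ..}, ...]. A call has 1 to 8 rows; each row is the pose to reach, as a shift and turn from the pose commanded when the call began; what a row does not reach only later rows make up. A row lasts 1/10 s, in which the tool goes at most 50 mm and 8.59 degrees, less where a joint would pass 70% of its speed; a pose out of reach is approached as far as the arm can. A call with a gripper value outside its range is refused whole. The fingers move at their own pace and stop on an object; FORCE is the grip in N (left out, the last holds). Time passes only in rows, so rows that repeat a pose let the fingers close. It gives the time, the measured TCP pose, the force, the opening and the grip force at its end, in the units of the state.
- r.get_state(): the state, without advancing time (a new reading comes with each control period).
- eyes.snapshot(name): name is "side" or "top" or "wrist"; returns (picture, depth): 420x560x3 uint8, blue, green, red; 420x560 float32, m along the optical axis (not along the pixel's ray), 0 where there is no reading.
- eyes.camera_info(name): a dict with "K" (3x3 intrinsics, pixels), "world_to_cam" (4x4, takes a point from world to camera coordinates); the wrist camera has in their place "T_tool_cam" (4x4, takes a point from camera to tool coordinates, whose origin is the TCP and whose axes are the flange's). Camera axes: x right, y down, z forward; pixel columns grow to the right and rows downward; lengths in m; the calibration is good to about 2 mm. A picture is of the moment at which its call begins: read the wrist's pose just before it. camera_info takes no time and is no camera call.
- r.finish_job(): hands the job in; it is judged then, once.
Trained networks look in the newest picture that a camera, given by its name, has taken for a name from the list of things; names that differ only in an ending like _2 or _b are one class to them, and where a whole thing is asked for, a point or a joint stands for the part that bears it (a point fixed in the world has none). Each returns a list of dicts, best first, with "confidence" (0 to 1); they miss things now and then, are a little off and sometimes report something else, mostly with a low value. They report only what shows in the picture. A call takes as long as a camera call. They do not tell look-alikes from the thing itself.
- nets.spot_in(camera, query): "box" ([left, top, width, height] as shares, 0 to 1, of the picture: columns of its width, rows of its height, round what is visible of it).
- nets.place_of(camera, query): "position" ([column, row] as shares, 0 to 1, of the picture: columns of its width, rows of its height: a listed point, or the origin of a listed thing).
The state is a dict: "clock": time; "q": joint angles; "qd": joint speeds; "joint_torque": joint torques, N m; "tool_pos": TCP position; "eef_rot": TCP orientation; "contact_force": force on the tool from outside, world axes, zero at the start; "moment": the same for the moment, N m; "opening": opening from 0.0 (shut) to 1.0 (fully open); "finger_force": force on a finger pad.
Only numpy, scipy, OpenCV 4.12 (cv2) and the standard library are available. Lean on these libraries where they do the work, as an engineer would, in place of code of your own. Each camera call takes 0.05 s, during which the arm holds its last target. There are 200 camera calls.

## Task

Press down the orange paddle of the test jig with one fingertip to hold its spring-closed safety flap open, and at the same time use the other finger to push the transformer by its blue tab along the channel, under the open flap, until it is fully home against the black back wall; then draw away from everything so that the flap closes behind it. Only push: do not grasp or lift the transformer, do not let the flap rest or scrape on it, and leave everything else on the bench where it is.

Things in the scene. Friction and masses are not known exactly. Their poses are not given: they have to be found in the camera images.
- jig: Grey test jig fixed to the bench, placed and turned differently each run. Origin: bench height, mid-channel, under the front face of the flap's drop lip. +x = pushing direction, +y = paddle side. In its frame (mm): base plate x -185 to 70, y -40 to 110, its top (the bed) z = 12. Guide rails at y = -29 and 29, 54 apart inside, tops z = 22, x -120 to 60.
- home (a point): Where the transformer's origin lies when fully home: jig x = 35, y = 0, z = 12 mm. Its nose then touches the black back wall (face at jig x = 60, 66 mm wide, top z = 52); its core's rear is 6 mm past the lip, and its blue tab still stands outside, in front of the flap. A steel side wall flanks the bay at y -39 to -33 (top z = 56).
- flap (a joint): Angle of the spring-closed flap (rad): 0 shut, 0.75 fully open (stop). Pressing the orange paddle down opens it; let go, it shuts. From about 0.4 the lip clears the transformer; 0.5 to 0.65 is comfortable, the cover's raised edge then under 105 mm above the bench. The spring gives 0.12 N m shut to 0.2 N m open, plus the cover's weight: some 4 to 7 N on the paddle 40 mm from the shaft.
- shaft (a point): Point on the flap's hinge axis: jig x = 0, y = 40, z = 40 mm. The axis, a steel shaft 8 mm thick, runs along the jig's x from -176 to 64, between bearings 14 mm wide (tops z = 48) at x = -181 and 67. It carries a clear, orange-edged cover over the bay (jig x 0 to 62, y -34 to 44, top z = 66 when shut) and, on its other side, the paddle.
- lip (a point): Middle of the lower edge of the orange drop lip, on the flap. With the flap shut the lip spans jig x 0 to 4, y -30 to 2 and z 40 to 62 mm and bars the way of the transformer (whose top is at z = 50).
- paddle (a point): Middle of the upper face of the paddle, an orange plate on the flap: 162 mm along the shaft (jig x -175 to -13), 60 mm wide (from 4 to 64 mm from the shaft), 3 mm thick. At flap angle q it slopes up away from the shaft by 0.3 - q rad (down if negative); its upper face lies about 1 mm above the axis, square to the plate. Smooth: a fingertip can slide along it while pressing.
- transformer: Loose transformer (dark core, pale winding), about 0.45 kg, on a steel plate with an upright blue tab at its rear. Origin: underside, under the core's middle; x to its nose, along the jig's x within 0.04 rad. Core x -25 to 25 mm, 50 wide, top 38 above the underside. Plate x -70 to 25, 50 wide, 4 thick. Starts in the channel on the bed, its nose 12 to 37 mm short of the lip.
- push_tab (a point): Point on the rear face (the face to push) of the blue tab, mid-width, 34 mm above the plate's underside, at x = -70 mm in the transformer's frame. The tab is 44 mm wide, 4 mm thick, and its top is 46 mm above the underside.
- spare_a: Bystander: loose transformer without tab, 50 x 50 x 38 mm, origin under its middle; leave alone.
- spare_b: Bystander: another such transformer, leave alone.
- terminal_block: Bystander: white terminal block 70 x 22 x 17 mm, leave alone.
- screwdriver: Bystander: screwdriver with red handle, leave alone.
- tape: Bystander: blue roll of tape, 76 mm across, 18 mm high, leave alone.
- screw_jar: Bystander: jar 56 mm across, 70 mm high, leave alone.
- bobbin: Bystander: copper-coloured bobbin, 48 mm across, 40 mm high, leave alone.
Not all that is in view belongs to the job. What is shaped like the transformer but pink or purple is not meant.

How it is judged:
On the way, in this order (a step that is already met when the one before it is completed fails the run):
1. a fingertip holds the flap open by itself, the transformer still in front of the lip (value of joint flap above 0.35 rad and contact force between the fingers and flap above 0.5 N and x of transformer in the frame of jig below -0.024 m), for 0.1 s.
2. one finger holds the flap open while the other pushes the transformer, half way under the lip (value of joint flap above 0.35 rad and contact force between the fingers and flap above 0.5 N and contact force between the fingers and transformer above 0.2 N and x of transformer in the frame of jig between -0.015 and 0.025 m), for 0.1 s.
3. the transformer is home, the flap still held open (value of joint flap above 0.35 rad and contact force between the fingers and flap above 0.5 N and x of transformer in the frame of jig above 0.031 m), for 0.1 s.
At the end, for the whole second after the job is handed in: The transformer lies flat and still on the bed, fully home (within 4 mm of the back wall), and the flap is shut behind it (within 0.05 rad) (x of transformer in the frame of jig between 0.031 and 0.037 m and y of transformer in the frame of jig between -0.005 and 0.005 m and z of transformer in the frame of jig between 0.009 and 0.015 m and angle between the x axis of transformer and the x axis of jig, either way round below 0.1 rad and angle between transformer's own z axis and vertical below 0.05 rad and value of joint flap below 0.05 rad and linear speed of transformer below 0.01 m/s); the robot touches nothing.
It fails at once if the transformer is lifted off the bed (8 mm) or tipped (0.2 rad) (z of transformer in the frame of jig above 0.02 m or angle between transformer's own z axis and vertical above 0.2 rad).
It fails at once if the flap rests on, blocks or scrapes the transformer (over 1 N) (contact force between flap and transformer above 1 N).
It fails at once if a bystander is moved by more than 15 mm (distance of any of spare_a, spare_b, terminal_block, screwdriver, tape, screw_jar, bobbin from where it was at the start of the episode above 0.015 m).
It also fails if it takes over 40 s, if anything falls off the work surface, if the arm or the gripper's body presses on something with over 40 N, if the wrist force passes 120 N, or if a joint passes its speed limit or range.

## Working session

There is one attempt and no reset: what is moved stays moved. The work goes in short steps, Python scripts to look and compute and a shell command to move; the robot and the scene stay as the last step left them, time stands still between calls to the robot, and variables do not carry over. Pictures are saved under pics/ and viewed, at most 10 in all, crops included, and the job is handed in when it is done.

```bash
ls; mkdir -p pics; cat > h.py <<'E'
import numpy as np, cv2
from plant import r, eyes, nets
from scipy.spatial.transform import Rotation as R
def cam(name):
    i=eyes.camera_info(name); K=np.array(i["K"])
    if "world_to_cam" in i: T=np.linalg.inv(np.array(i["world_to_cam"]))
    else:
        s=r.get_state(); W=np.eye(4); W[:3,:3]=R.from_quat(s["eef_rot"]).as_matrix(); W[:3,3]=s["tool_pos"]; T=W@np.array(i["T_tool_cam"])
    return K,T
def snap(name):
    K,T=cam(name); p,d=eyes.snapshot(name); return p,d,K,T
def ray(K,T,uv):
    v=T[:3,:3]@(np.linalg.inv(K)@np.array([uv[0],uv[1],1.])); return T[:3,3],v
def deproj(K,T,uv,d):
    o,v=ray(K,T,uv); return o+v*d
def atz(K,T,uv,z):
    o,v=ray(K,T,uv); return o+v*(z-o[2])/v[2]
def tri(rays):
    A=np.zeros((3,3));b=np.zeros(3)
    for o,v in rays:
        v=v/np.linalg.norm(v);P=np.eye(3)-np.outer(v,v);A+=P;b+=P@o
    return np.linalg.solve(A,b)
def proj(K,T,X):
    c=np.linalg.inv(T)@np.append(X,1); u=K@c[:3]; return u[:2]/u[2]
E
cat > m1.py <<'E'
from h import *
np.set_printoptions(precision=4,suppress=True)
s=r.get_state(); print({k:np.round(v,3) for k,v in s.items()})
rays={}
for c in ["top","side"]:
    p,d,K,T=snap(c); cv2.imwrite(f"pics/{c}1.png",p); np.savez(f"{c}1.npz",p=p,d=d,K=K,T=T)
    print(c,T[:3,3],T[:3,2])
    for q in ["jig","home","shaft","lip","paddle","transformer","push_tab","spare_a","terminal_block","screwdriver","tape","screw_jar","bobbin"]:
        for o in nets.place_of(c,q)[:3]:
            uv=np.array(o["position"])*[560,420]; 
            dd=d[int(np.clip(uv[1],0,419)),int(np.clip(uv[0],0,559))]
            print(c,q,round(o["confidence"],2),uv.round(1),"depthpt",deproj(K,T,uv,dd) if dd>0 else None)
            rays.setdefault(q,{}).setdefault(c,ray(K,T,uv))
for q,v in rays.items():
    if len(v)==2: print(q,tri(list(v.values())))
E
python3 m1.py
```

```text
pics
{'clock': np.float64(0.0), 'q': array([ 1.362,  0.69 , -0.195,  1.566,  0.157,  0.902, -0.215]), 'qd': array([ 0.001, -0.001, -0.001, -0.   ,  0.003, -0.   ,  0.001]), 'joint_torque': array([ -0.   , -52.756,  -1.266, -15.342,  -0.053,   0.007,   0.   ]), 'tool_pos': array([ 0.15 , -0.606,  0.238]), 'eef_rot': array([ 0.993,  0.121, -0.   , -0.001]), 'contact_force': array([ 0.039, -0.612,  0.783]), 'moment': array([-0.033, -0.008,  0.025]), 'finger_force': np.float64(0.0), 'opening': np.float64(0.996)}
top [ 0.4605 -0.0119  1.1039] [ 0.0881  0.0183 -0.9959]
top jig 0.76 [311.4 180.9] depthpt [ 0.6163 -0.0788  0.0081]
top home 0.61 [299.1 167.2] depthpt [ 0.6467 -0.0438  0.0621]
top shaft 0.78 [290.8 180.7] depthpt [ 0.6109 -0.0205  0.0627]
top lip 0.83 [309.7 177.6] depthpt [ 0.619  -0.0717  0.0529]
top paddle 0.7 [293.7 219.8] depthpt [ 0.5067 -0.0252  0.0475]
top transformer 0.79 [312.3 195.8] depthpt [ 0.5701 -0.0774  0.0471]
top transformer 0.79 [289.6 119. ] depthpt [ 0.7883 -0.0225  0.035 ]
top transformer 0.77 [393.5 242. ] depthpt [ 0.4396 -0.2918  0.0363]
top push_tab 
[... 2131 characters left out ...]
  0.0055]
side tape 0.48 [281.9 214.9] depthpt [ 0.5186 -0.0357  0.0406]
side screw_jar 0.96 [230.4 358.8] depthpt [0.5786 0.4792 0.0431]
side screw_jar 0.57 [249.2 258.4] depthpt [0.5925 0.1225 0.0058]
side bobbin 0.44 [252.9 157.9] depthpt [ 0.6566 -0.4435  0.0116]
jig [ 0.622  -0.0799 -0.0126]
home [ 0.6522 -0.0447  0.0332]
shaft [ 0.6096 -0.021   0.0381]
lip [ 0.6015 -0.0629  0.2014]
paddle [ 0.5076 -0.0251  0.0512]
transformer [ 0.6903 -0.0492 -0.0082]
push_tab [ 0.667  -0.0373  0.0227]
spare_a [ 0.5955 -0.145   0.0484]
terminal_block [0.5938 0.1207 0.0004]
screwdriver [ 0.4422  0.0599 -0.0089]
tape [ 0.2958 -0.4149 -0.0252]
screw_jar [0.5915 0.4492 0.0067]
bobbin [ 0.659 -0.43   0.019]
```

```bash
python3 - <<'E'
import cv2
for c,x,y,w,h in [("top",200,80,250,190),("side",140,130,250,150)]:
    p=cv2.imread(f"pics/{c}1.png")[y:y+h,x:x+w]; cv2.imwrite(f"pics/{c}1c.png",cv2.resize(p,None,fx=3,fy=3,interpolation=cv2.INTER_CUBIC))
E
```

```text
(no output)
```

View pics/top1c.png

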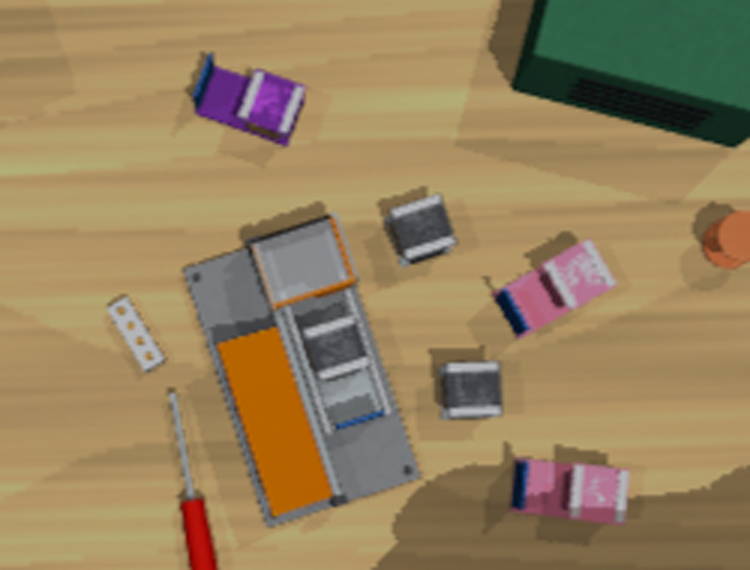

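View pics/side1c.png

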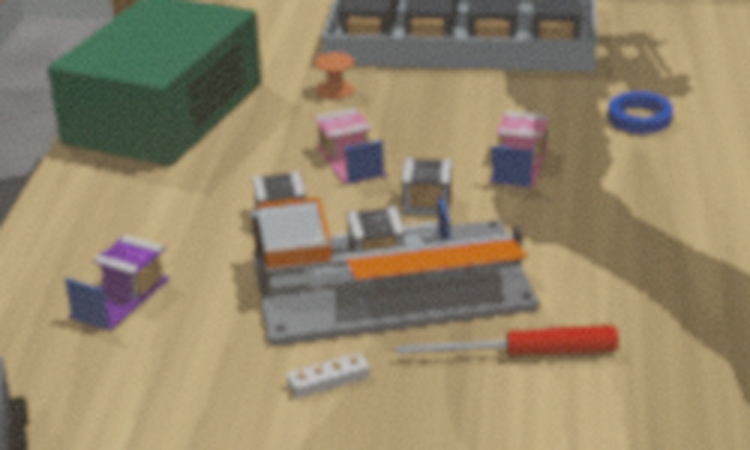

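The jig's pushing direction runs up and slightly left in the top crop, at about +0.3 rad. The real transformer is in the channel, with its core near (335,345) and its blue tab near (358,418). The paddle lies to the left, (220,340) to (330,500). The pink and purple parts are decoys. I'll move the wrist camera over the jig for precise measurements.

```bash
python3 -m pendant '[{"claw":0.7,"dx":30,"dy":30,"dz":30,"twist":0.06},{"claw":0.7,"dx":330,"dy":507,"dz":70,"twist":0.06},{"claw":0.7,"dx":330,"dy":507,"dz":70,"twist":0.06},{"claw":0.7,"dx":330,"dy":507,"dz":70,"twist":0.06},{"claw":0.7,"dx":330,"dy":507,"dz":70,"twist":0.06},{"claw":0.7,"dx":330,"dy":507,"dz":70,"twist":0.06},{"claw":0.7,"dx":330,"dy":507,"dz":70,"twist":0.06},{"claw":0.7,"dx":330,"dy":507,"dz":70,"twist":0.06}]' 10 ; python3 - <<'E'
from h import *
print(np.array(eyes.camera_info("wrist")["T_tool_cam"]).round(3), eyes.camera_info("wrist")["K"])
E
```

```text
clock: 2.2
tool_pos: [0.3661, -0.2808, 0.2935]
eef_rot: [0.989, 0.151, 0.0, 0.0]
contact_force: [0.9, -0.1, -0.3]
opening: 0.697
finger_force: 0.0
[[-0.001 -0.947 -0.323  0.084]
 [ 1.    -0.001  0.     0.   ]
 [-0.001 -0.323  0.947 -0.145]
 [ 0.     0.     0.     1.   ]] [[315.00629236   0.         276.63203886]
 [  0.         315.00629236 212.22140551]
 [  0.           0.           1.        ]]
```

```bash
python3 -m pendant '[{"claw":0.7,"dx":150,"dy":200,"dz":10},{"claw":0.7,"dx":150,"dy":200,"dz":10},{"claw":0.7,"dx":150,"dy":200,"dz":10},{"claw":0.7,"dx":150,"dy":200,"dz":10},{"claw":0.7,"dx":150,"dy":200,"dz":10},{"claw":0.7,"dx":150,"dy":200,"dz":10},{"claw":0.7,"dx":150,"dy":200,"dz":10}]'
cat > m2.py <<'E'
from h import *
import sys
np.set_printoptions(precision=4,suppress=True)
n=sys.argv[1]
p,d,K,T=snap("wrist"); cv2.imwrite(f"pics/{n}.png",p); np.savez(f"{n}.npz",p=p,d=d,K=K,T=T)
s=r.get_state(); print(s["tool_pos"],s["eef_rot"])
for q in ["jig","home","shaft","lip","paddle","transformer","push_tab"]:
    for o in nets.place_of("wrist",q)[:3]:
        uv=np.array(o["position"])*[560,420]; dd=d[int(np.clip(uv[1],0,419)),int(np.clip(uv[0],0,559))]
        print(q,round(o["confidence"],2),uv.round(1),"depthpt",deproj(K,T,uv,dd) if dd>0 else None)
E
python3 m2.py w1; python3 - <<'E'
import cv2
p=cv2.imread("pics/w1.png"); cv2.imwrite("pics/w1b.png",cv2.resize(p,(800,600)))
E
```

```text
[ 0.3723 -0.272   0.2943] [ 0.9875  0.1577  0.0033 -0.0017]
transformer 0.76 [309.5 124.6] depthpt [ 0.4366 -0.3017  0.0368]
push_tab 0.86 [261.2  98.9] depthpt [ 0.4476 -0.2347  0.001 ]
push_tab 0.64 [151.5   0. ] depthpt [ 0.5072 -0.0992  0.0526]validation failed for argument at $[0]...
```

View pics/w1b.png

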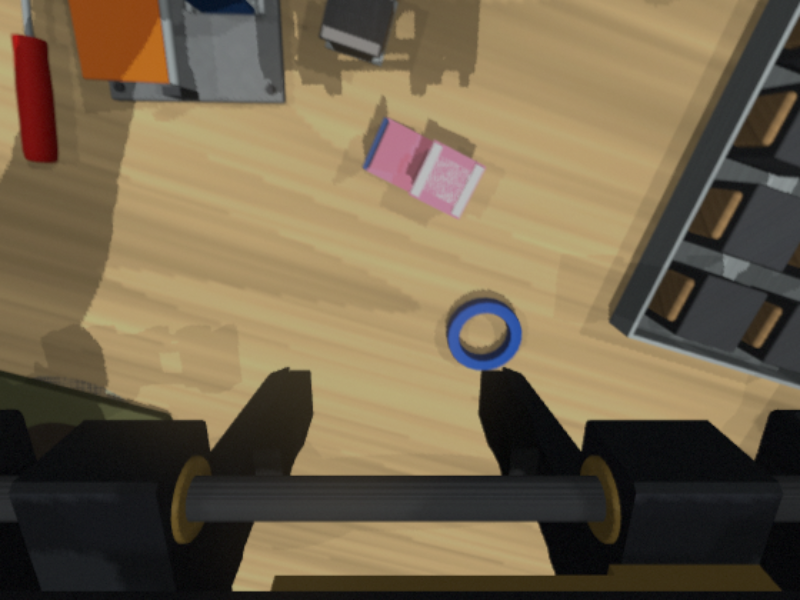

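The paddle, the tab and one base corner are at the upper left; the last call was refused because every row needs all the keys. Moving on towards the jig.

```bash
python3 -m pendant '[{"claw":0.7,"dx":110,"dy":185,"dz":10,"twist":0},{"claw":0.7,"dx":110,"dy":185,"dz":10,"twist":0},{"claw":0.7,"dx":110,"dy":185,"dz":10,"twist":0},{"claw":0.7,"dx":110,"dy":185,"dz":10,"twist":0},{"claw":0.7,"dx":110,"dy":185,"dz":10,"twist":0},{"claw":0.7,"dx":110,"dy":185,"dz":10,"twist":0},{"claw":0.7,"dx":110,"dy":185,"dz":10,"twist":0},{"claw":0.7,"dx":110,"dy":185,"dz":10,"twist":0}]'
python3 m2.py w2; python3 - <<'E'
import cv2
p=cv2.imread("pics/w2.png"); cv2.imwrite("pics/w2b.png",cv2.resize(p,(800,600)))
E
```

```text
clock: 3.4
tool_pos: [0.474, -0.1001, 0.3027]
eef_rot: [0.989, 0.149, -0.001, 0.001]
contact_force: [-1.0, -0.1, -0.2]
opening: 0.701
finger_force: 0.0
[ 0.4741 -0.0999  0.3028] [ 0.9889  0.1487 -0.0006  0.0004]
jig 0.61 [281.3  47.2] depthpt [ 0.6205 -0.0617  0.0118]
shaft 0.81 [245.8  41.1] depthpt [ 0.6087 -0.023   0.0509]
lip 0.69 [296.2  43.4] depthpt [ 0.6245 -0.0779  0.0432]
paddle 0.68 [222.1 125.5] depthpt [ 0.5117 -0.0193  0.0495]
transformer 0.94 [280.6  89.6] depthpt [ 0.5718 -0.0755  0.0499]
transformer 0.72 [400.  228.4] depthpt [ 0.4485 -0.2885  0.0395]
transformer 0.65 [451.7  97.5] depthpt [ 0.625  -0.2782  0.0384]
push_tab 0.7 [282.5 146.8] depthpt [ 0.5093 -0.0973  0.0531]
```

View pics/w2b.png

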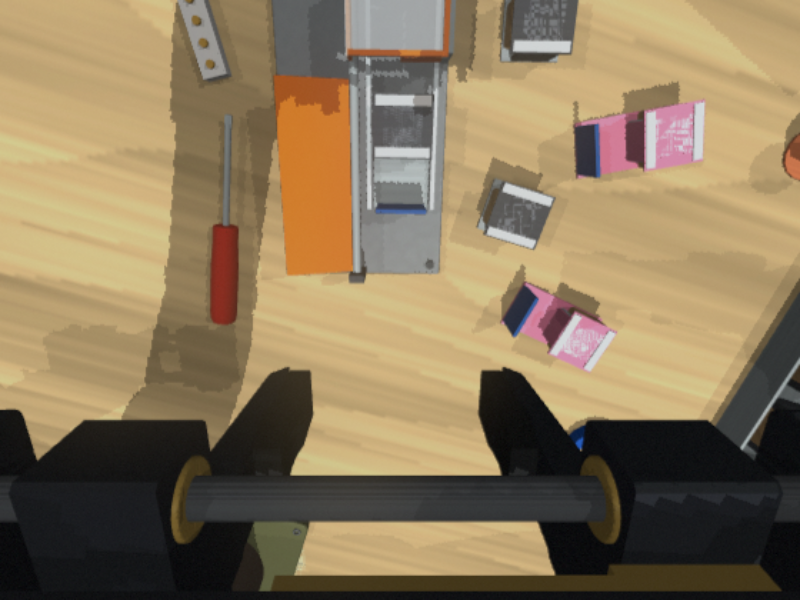

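The view shows the jig in detail: paddle (280–350, 75–272), shaft end (357,277), tab rear edge (402,209) and lip (400,53). Next I'll fit the jig pose from masks and depth.

```bash
cat > fit.py <<'E'
from h import *
import sys
np.set_printoptions(precision=4,suppress=True)
def cloud(f):
    z=np.load(f+".npz"); p,d,K,T=z["p"],z["d"],z["K"],z["T"]
    v,u=np.mgrid[:420,:560]; P=np.linalg.inv(K)@np.stack([u.ravel(),v.ravel(),np.ones(u.size)])*d.ravel()
    return p,d,(T[:3,:3]@P+T[:3,3:]).T.reshape(420,560,3)
for f in sys.argv[1:]:
    p,d,W=cloud(f); hsv=cv2.cvtColor(p,cv2.COLOR_BGR2HSV)
    def big(m,near):
        m=cv2.morphologyEx((m&(d>0)).astype(np.uint8),cv2.MORPH_OPEN,np.ones((2,2)));n,l,st,c=cv2.connectedComponentsWithStats(m)
        ok=[i for i in range(1,n) if st[i,4]>12 and np.linalg.norm(np.median(W[l==i],0)[:2]-near)<.06]
        i=max(ok,key=lambda i:st[i,4]);return W[l==i]
    P=big((hsv[...,0]>8)&(hsv[...,0]<20)&(hsv[...,1]>215)&(hsv[...,2]>90)&(W[...,2]>.02),[.51,-.02])
    (cx,cy),(w,h),a=cv2.minAreaRect((P[:,:2]*1000).astype(np.float32))
    ax=np.deg2rad(a if w>h else a+90); 
    if np.cos(ax)<0: ax+=np.pi
    e=np.array([np.cos(ax),np.sin(ax)]);f2=np.array([-e[1],e[0]])
    O=np.array([cx,cy])/1000+.094*e-.0721*f2
    A=np.c_[(P[:,:2]-O)@f2,np.ones(len(P))]; sl=np.linalg.lstsq(A,P[:,2],rcond=None)[0]
    print(f,"paddle",cx,cy,(w,h),"yaw",np.arctan2(e[1],e[0]),"origin",O,"slope",sl[0],"z at paddle mid",sl[0]*.0721+sl[1])
    B=big((hsv[...,0]>100)&(hsv[...,0]<125)&(hsv[...,1]>120)&(hsv[...,2]>50),[.5,-.1])
    jb=np.c_[(B[:,:2]-O)@e,(B[:,:2]-O)@f2,B[:,2]]; print(" tab jig x,y,z pct",np.percentile(jb,[5,50,95],axis=0))
    J=np.c_[(W[...,:2].reshape(-1,2)-O)@e,(W[...,:2].reshape(-1,2)-O)@f2,W[...,2].ravel()];J=J[d.ravel()>0]
    for n,xl,xh,yl,yh in [("bed",-180,-150,-35,20),("core",-60,-30,-15,15),("cover",15,50,-20,20),("shaft",-150,-20,36,44)]:
        k=(J[:,0]*1e3>xl)&(J[:,0]*1e3<xh)&(J[:,1]*1e3>yl)&(J[:,1]*1e3<yh);print(" ",n,k.sum(),np.percentile(J[k,2],[10,50,90]) if k.any() else None)
    k=(J[:,2]>.044)&(J[:,2]<.056)&(abs(J[:,1])<.03)&(J[:,0]<-.01)&(J[:,0]>-.095)
    print("  core top x,y range",np.percentile(J[k,:2],[2,98],axis=0))
    k=(J[:,2]>.007)&(J[:,2]<.017)&(J[:,0]>-.2)&(J[:,0]<-.14)&(abs(J[:,1])<.06)
    print("  bed corner x min,y min",np.percentile(J[k,:2],1,axis=0))
E
python3 fit.py w2 top1
```

```text
Traceback (most recent call last):
  File "fit.py", line 14, in <module>
    P=big((hsv[...,0]>8)&(hsv[...,0]<20)&(hsv[...,1]>215)&(hsv[...,2]>90)&(W[...,2]>.02),[.51,-.02])
  File "fit.py", line 13, in big
    i=max(ok,key=lambda i:st[i,4]);return W[l==i]
ValueError: max() iterable argument is empty
```

```bash
python3 - <<'E'
from fit import *
for f,a,b in [("w2",(222,125),(282,147)),("top1",(293,225),(320,221))]:
    p,d,W=cloud(f); h=cv2.cvtColor(p,cv2.COLOR_BGR2HSV); print(h[a[1],a[0]],W[a[1],a[0]],h[b[1],b[0]],W[b[1],b[0]])
E
sed -i 's/>215)/>185)/' fit.py; python3 fit.py w2 top1
```

```text
[ 14 197 210] [ 0.5123 -0.019   0.0493] [110 140 151] [ 0.5093 -0.0966  0.0567]
[ 16 255 181] [ 0.4928 -0.0228  0.0468] [113  20 101] [ 0.5029 -0.0987  0.0078]
w2 paddle 514.5999145507812 -38.00065612792969 (160.8253936767578, 94.2583999633789) yaw 0.29016378446320185 origin [ 0.6253 -0.0802] slope -0.08189180716496806 z at paddle mid 0.05349856592991393
 tab jig x,y,z pct [[-0.1184 -0.0008  0.0561]
 [-0.1177  0.0162  0.0573]
 [-0.1168  0.0333  0.0585]]
  bed 1741 [0.0007 0.3158 0.3689]
  core 608 [0.0206 0.0493 0.0505]
  cover 916 [0.0569 0.0625 0.0645]
  shaft 2187 [0.016  0.383  0.3987]
  core top x,y range [[-0.0728 -0.0053]
 [-0.0247  0.0289]]
  bed corner x min,y min [-0.1841 -0.0189]
top1 paddle 504.15350341796875 -21.361942291259766 (162.22361755371094, 55.015377044677734) yaw 0.28929536092124064 origin [ 0.6148 -0.0636] slope 0.730314899405755 z at paddle mid 0.0533111796665921Traceback (most recent call last):
  File "fit.py", line 22, in <module>
    B=big((hsv[...,0]>100)&(hsv[...,0]<125)&(hsv[...,1]>120)&(hsv[...,2]>50),[.5,-.1])
  File "fit.py", line 13, in big
    i=max(ok,key=lambda i:st[i,4]);return W[l==i]
ValueError: max() iterable argument is empty
```

```bash
sed -i 's/def big(m,near):/def big(m,near,k=2):/; s/np.ones((2,2))/np.ones((k,k))/; s/\[.51,-.02\])/[.51,-.02],9)/; s/J=J\[d.ravel()>0\]/J=J[(d.ravel()>0)\&(J[:,2]<.1)]/' fit.py; python3 fit.py w2
```

```text
w2 paddle 510.2262878417969 -18.422569274902344 (159.6452178955078, 56.419578552246094) yaw 0.2862215736805848 origin [ 0.6208 -0.0611] slope 0.3087758347641866 z at paddle mid 0.05055065197095471
 tab jig x,y,z pct [[-0.1195 -0.0209  0.0561]
 [-0.1188 -0.0039  0.0573]
 [-0.1179  0.0132  0.0585]]
  bed 816 [0.0104 0.0115 0.0128]
  core 711 [0.0486 0.0496 0.0509]
  cover 871 [0.0614 0.0625 0.0635]
  shaft 877 [0.0116 0.0424 0.0439]
  core top x,y range [[-0.0739 -0.0249]
 [-0.0259  0.023 ]]
  bed corner x min,y min [-0.1851 -0.0392]
```

The jig pose agrees with every given size: slope 0.309, bed at 12 mm, core at 50 mm, corner at −185/−39. The origin is (0.6208, −0.0611) with yaw 0.287, the transformer is at x ≈ −50, and the tab rear is at x ≈ −120. I'll descend to a hover with the fingers behind the tab and over the paddle.

```bash
python3 -m pendant '[{"claw":0.8,"dx":2,"dy":40,"dz":0,"twist":-0.01},{"claw":0.8,"dx":2,"dy":40,"dz":-100,"twist":-0.01},{"claw":0.8,"dx":2,"dy":40,"dz":-150,"twist":-0.01},{"claw":0.8,"dx":2,"dy":40,"dz":-190,"twist":-0.01},{"claw":0.8,"dx":2,"dy":40,"dz":-223,"twist":-0.01},{"claw":0.8,"dx":2,"dy":40,"dz":-223,"twist":-0.01},{"claw":0.8,"dx":2,"dy":40,"dz":-223,"twist":-0.01},{"claw":0.8,"dx":2,"dy":40,"dz":-223,"twist":-0.01}]'
cat > st.py <<'E'
from h import *
s=r.get_state(); O=np.array([.6208,-.0611]); t=.2875; M=np.array([[np.cos(t),np.sin(t)],[-np.sin(t),np.cos(t)]])
q=s["eef_rot"]; print(s["clock"],"jig mm",(M@(np.array(s["tool_pos"])[:2]-O)*1e3).round(1),"z",round(s["tool_pos"][2]*1e3,1),"yaw",round(2*np.arctan2(q[1],q[0]),3),"F",np.round(s["contact_force"],1),s["opening"])
E
python3 st.py; python3 m2.py w3; python3 - <<'E'
import cv2
p=cv2.imread("pics/w3.png"); cv2.imwrite("pics/w3b.png",cv2.resize(p,(800,600)))
E
```

```text
clock: 4.6
tool_pos: [0.4775, -0.0574, 0.0803]
eef_rot: [0.989, 0.146, 0.0, 0.0]
contact_force: [0.6, 0.8, 0.7]
opening: 0.8
finger_force: 0.0
4.6 jig mm [-136.4   44.2] z 80.3 yaw 0.293 F [0.6 0.8 0.7] 0.7999562071969928
[ 0.4781 -0.0574  0.0811] [0.9893 0.1459 0.001  0.0002]
jig 0.69 [345.4  16.2] depthpt [ 0.6171 -0.0579  0.0128]
paddle 0.92 [227.8 182.5] depthpt [ 0.5101 -0.0187  0.0511]
transformer 0.92 [344.6 102.5] depthpt [ 0.5695 -0.0674  0.0495]
push_tab 0.84 [351.8 219. ] depthpt [ 0.509  -0.0951  0.0484]
```

View pics/w3b.png

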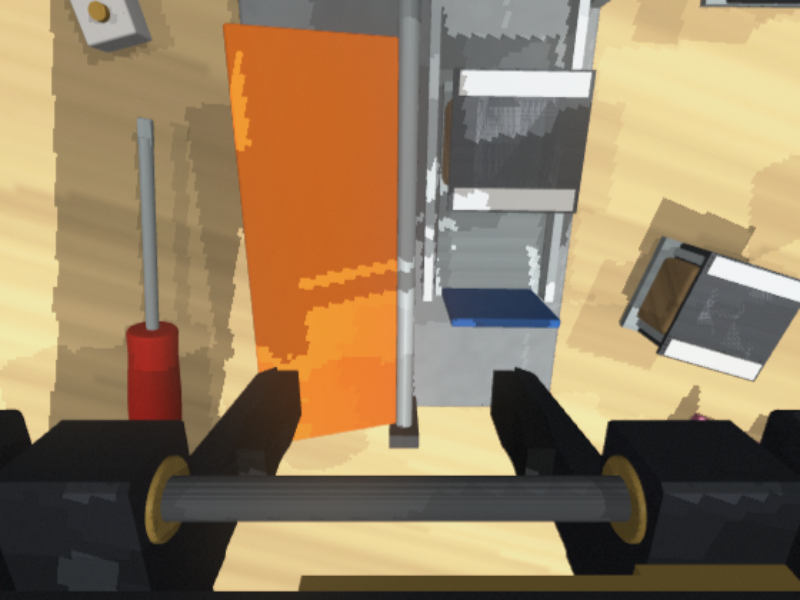

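The push finger sits about 8 mm behind the blue tab (tab top at 442–560, 290–327) and is laterally centred on it. The other finger is over the paddle. Pressing now.

```bash
python3 -m pendant '[{"claw":0.8,"dx":0,"dy":-1,"dz":-15,"twist":-0.005},{"claw":0.8,"dx":0,"dy":-1,"dz":-25,"twist":-0.005},{"claw":0.8,"dx":0,"dy":-1,"dz":-32,"twist":-0.005},{"claw":0.8,"dx":0,"dy":-1,"dz":-38,"twist":-0.005},{"claw":0.8,"dx":0,"dy":-1,"dz":-44,"twist":-0.005},{"claw":0.8,"dx":0,"dy":-1,"dz":-48,"twist":-0.005},{"claw":0.8,"dx":0,"dy":-1,"dz":-48,"twist":-0.005},{"claw":0.8,"dx":0,"dy":-1,"dz":-48,"twist":-0.005}]'
python3 st.py; python3 - <<'E'
from h import *
ps=[]
for c,(x,y,w,h) in [("wrist",(120,0,380,300)),("side",(200,170,120,95))]:
    p,d,K,T=snap(c); np.savez(f"{c}4.npz",p=p,d=d,K=K,T=T); ps.append(cv2.resize(p[y:y+h,x:x+w],(400,316),interpolation=cv2.INTER_CUBIC))
cv2.imwrite("pics/p4.png",np.hstack(ps))
E
```

```text
clock: 5.8
tool_pos: [0.4773, -0.0584, 0.0321]
eef_rot: [0.99, 0.143, 0.0, 0.0]
contact_force: [-0.2, 2.6, 3.5]
opening: 0.802
finger_force: 2.1
5.8 jig mm [-136.9   43.3] z 32.1 yaw 0.288 F [-0.2  2.6  3.5] 0.8021272024123971
```

View pics/p4.png

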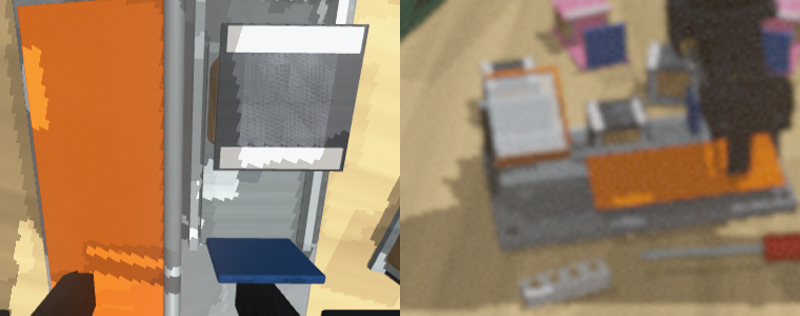

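The flap has lifted in the side view, and the push finger is behind the tab. I'll check the angle from the paddle slope in the depth image.

```bash
cat > ang.py <<'E'
from fit import *
O=np.array([.6208,-.0611]); t=.2875; e=np.array([np.cos(t),np.sin(t)]); f2=np.array([-e[1],e[0]])
def rep(f):
    p,d,W=cloud(f); J=np.c_[(W.reshape(-1,3)[:,:2]-O)@e,(W.reshape(-1,3)[:,:2]-O)@f2,W[...,2].ravel()]*1e3
    J=J[d.ravel()>0]
    k=(J[:,0]>-110)&(J[:,0]<-40)&(J[:,1]>55)&(J[:,1]<95)&(J[:,2]<60)
    s=np.polyfit(J[k,1]-40,J[k,2],1); print(f,"q",.3-np.arctan(s[0]),"z at shaft",s[1],k.sum())
    k=(abs(J[:,1])<30)&(J[:,2]>53)&(J[:,2]<62)&(J[:,0]>-135)&(J[:,0]<-20)
    if k.any(): print(" tab top x",np.percentile(J[k,0],[5,50,95]),"y",np.percentile(J[k,1],[5,95]),np.polyfit(J[k,1],J[k,0],1)[0])
    k=(abs(J[:,1])<30)&(J[:,2]>46)&(J[:,2]<53)&(J[:,0]>-110)&(J[:,0]<-2)
    if k.any(): print(" core top x",np.percentile(J[k,0],[2,98]),"y",np.percentile(J[k,1],[2,98]))
E
python3 -c "
from ang import rep
rep('wrist4')"
```

```text
wrist4 q 0.5287673368516261 z at shaft 40.459715441808626 12785
 tab top x [-129.6774 -117.7938 -115.658 ] y [-18.4628  19.0382] -0.03146391540382563
 core top x [-73.5583 -25.8898] y [-24.6824  23.5086]
```

q ≈ 0.53, comfortably open. Now I'll push along the jig's x, stopping about half way.

```bash
python3 -m pendant '[{"claw":0.8,"dx":4.8,"dy":1.4,"dz":-1,"twist":0},{"claw":0.8,"dx":9.6,"dy":2.8,"dz":-1,"twist":0},{"claw":0.8,"dx":15.3,"dy":4.5,"dz":-1,"twist":0},{"claw":0.8,"dx":23,"dy":6.8,"dz":-1,"twist":0},{"claw":0.8,"dx":31.6,"dy":9.4,"dz":-1,"twist":0},{"claw":0.8,"dx":40.3,"dy":11.9,"dz":-1,"twist":0},{"claw":0.8,"dx":49,"dy":14.5,"dz":-1,"twist":0},{"claw":0.8,"dx":57.5,"dy":17,"dz":-1,"twist":0}]'
python3 st.py; python3 - <<'E'
from h import *
p,d,K,T=snap("wrist"); np.savez("wrist5.npz",p=p,d=d,K=K,T=T); cv2.imwrite("pics/w5.png",p)
from ang import rep
rep("wrist5")
E
```

```text
clock: 6.7
tool_pos: [0.531, -0.0433, 0.0308]
eef_rot: [0.99, 0.142, -0.004, 0.001]
contact_force: [-8.0, -1.2, 7.6]
opening: 0.797
finger_force: 4.6
6.7 jig mm [-81.1  42.6] z 30.8 yaw 0.285 F [-8.  -1.2  7.6] 0.7971422410605924
wrist5 q 0.3073225692937812 z at shaft 34.90048968427824 8994
 tab top x [-83.5032 -68.7944 -66.6081] y [-18.9415  18.667 ] -0.10419891638434348
 core top x [-74.4447  -3.1423] y [-22.8333  25.115 ]
```

View pics/w5.png

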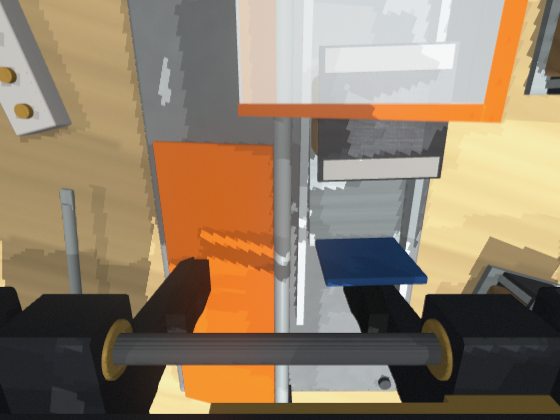

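The core is half way under the raised cover with both contacts held; TCP height confirms the flap angle, since the finger spoiled that slope fit. Pushing on to home, slowing at the end.

```bash
python3 -m pendant '[{"claw":0.8,"dx":7.7,"dy":2.3,"dz":0,"twist":0},{"claw":0.8,"dx":15.3,"dy":4.5,"dz":0,"twist":0},{"claw":0.8,"dx":21.1,"dy":6.2,"dz":0,"twist":0},{"claw":0.8,"dx":25.9,"dy":7.7,"dz":0,"twist":0},{"claw":0.8,"dx":29,"dy":8.6,"dz":0,"twist":0},{"claw":0.8,"dx":31.6,"dy":9.4,"dz":0,"twist":0},{"claw":0.8,"dx":31.6,"dy":9.4,"dz":0,"twist":0},{"claw":0.8,"dx":31.6,"dy":9.4,"dz":0,"twist":0}]'
sed -i 's/(J\[:,0\]>-110)&(J\[:,0\]<-40)&(J\[:,1\]>55)/(J[:,0]>-30)\&(J[:,0]<-16)\&(J[:,1]>50)/' ang.py
python3 st.py; python3 - <<'E'
from h import *
p,d,K,T=snap("wrist"); np.savez("wrist6.npz",p=p,d=d,K=K,T=T); cv2.imwrite("pics/w6.png",p)
from ang import rep
rep("wrist6")
E
```

```text
clock: 7.55
tool_pos: [0.5638, -0.0334, 0.0307]
eef_rot: [0.99, 0.143, -0.003, 0.001]
contact_force: [-6.3, -1.2, 5.7]
opening: 0.798
finger_force: 3.5
7.55 jig mm [-46.8  42.7] z 30.7 yaw 0.286 F [-6.3 -1.2  5.7] 0.7975519922514674
wrist6 q 0.512533357600284 z at shaft 34.84852857121925 2729
 tab top x [-49.4855 -34.5633 -32.3544] y [-18.6049  18.8468] -0.10244946831530725
 core top x [-54.5481 -31.9737] y [-20.5288  21.1439]
```

View pics/w6.png

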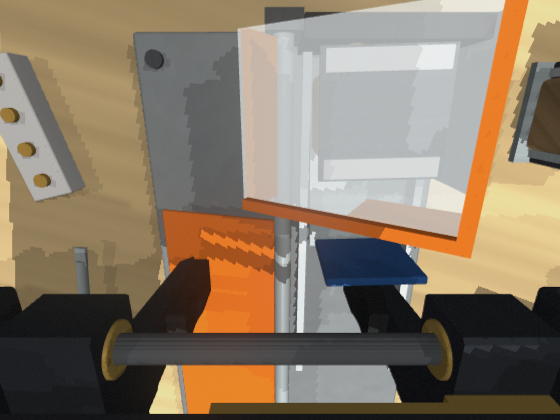

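The transformer is nearly home: the tab top is at jig x ≈ −34.6 and the force has not risen yet. A few more millimetres will seat it on the wall.

```bash
python3 -m pendant '[{"claw":0.8,"dx":1.5,"dy":0.4,"dz":0,"twist":0},{"claw":0.8,"dx":2.9,"dy":0.9,"dz":0,"twist":0},{"claw":0.8,"dx":4.3,"dy":1.3,"dz":0,"twist":0},{"claw":0.8,"dx":4.3,"dy":1.3,"dz":0,"twist":0}]'
python3 st.py; python3 - <<'E'
from h import *
p,d,K,T=snap("wrist"); np.savez("wrist7.npz",p=p,d=d,K=K,T=T)
from ang import rep
rep("wrist7")
E
```

```text
clock: 8.0
tool_pos: [0.5645, -0.0332, 0.0306]
eef_rot: [0.99, 0.142, -0.007, 0.001]
contact_force: [-12.0, -1.8, 11.2]
opening: 0.798
finger_force: 6.5
8.0 jig mm [-46.1  42.7] z 30.6 yaw 0.285 F [-12.   -1.8  11.2] 0.7982478227617328
wrist7 q 0.5353106633120814 z at shaft 35.518538641321406 2713
 tab top x [-48.3478 -33.7917 -31.6734] y [-18.8747  18.6464] -0.10208278350098032
 core top x [-53.4683 -31.2592] y [-20.5096  21.2293]
```

The force doubled for only 0.7 mm of travel, so it is seated against the wall. Now back off from the tab with the paddle still held, then rise so the flap follows.

```bash
python3 -m pendant '[{"claw":0.8,"dx":-5.8,"dy":-1.7,"dz":0,"twist":0},{"claw":0.8,"dx":-15,"dy":-4.5,"dz":0,"twist":0},{"claw":0.8,"dx":-23,"dy":-6.8,"dz":0,"twist":0},{"claw":0.8,"dx":-23,"dy":-6.8,"dz":6,"twist":0},{"claw":0.8,"dx":-23,"dy":-6.8,"dz":14,"twist":0},{"claw":0.8,"dx":-23,"dy":-6.8,"dz":22,"twist":0},{"claw":0.8,"dx":-23,"dy":-6.8,"dz":32,"twist":0},{"claw":0.8,"dx":-23,"dy":-6.8,"dz":50,"twist":0}]' && python3 st.py && python3 -m pendant '[{"claw":0.8,"dx":-10,"dy":-3,"dz":40,"twist":0},{"claw":0.8,"dx":-40,"dy":-12,"dz":80,"twist":0},{"claw":0.8,"dx":-80,"dy":-24,"dz":120,"twist":0},{"claw":0.8,"dx":-100,"dy":-30,"dz":160,"twist":0},{"claw":0.8,"dx":-100,"dy":-30,"dz":200,"twist":0},{"claw":0.8,"dx":-100,"dy":-30,"dz":200,"twist":0},{"claw":0.8,"dx":-100,"dy":-30,"dz":200,"twist":0}]'
python3 m2.py w8; sed -i 's/>-30)&(J\[:,0\]<-16)/>-150)\&(J[:,0]<-20)/' ang.py; python3 -c "
from ang import rep
rep('w8')"
python3 - <<'E'
import cv2
p=cv2.imread("pics/w8.png"); cv2.imwrite("pics/w8b.png",cv2.resize(p,(800,600)))
E
```

```text
clock: 8.85
tool_pos: [0.5463, -0.0381, 0.081]
eef_rot: [0.99, 0.143, -0.002, 0.0]
contact_force: [-0.1, 0.0, -0.2]
opening: 0.798
finger_force: 0.0
8.85 jig mm [-64.9  43.1] z 81.0 yaw 0.287 F [-0.1  0.  -0.2] 0.7979687522458339
clock: 9.55
tool_pos: [0.4476, -0.0679, 0.282]
eef_rot: [0.99, 0.143, 0.001, 0.001]
contact_force: [-1.1, -0.9, 0.3]
opening: 0.798
finger_force: 0.0
[ 0.447  -0.0677  0.2808] [ 0.9897  0.1433 -0.0004  0.0001]
jig 0.65 [315.8  28.8] depthpt [ 0.6211 -0.0645  0.0161]
shaft 0.59 [276.9  24.4] depthpt [ 0.6071 -0.0219  0.0435]
lip 0.77 [330.9  21.4] depthpt [ 0.624  -0.0757  0.0516]
paddle 0.74 [250.9 114.7] depthpt [ 0.5102 -0.0194  0.0507]
transformer 0.97 [430.8 221.2] depthpt [ 0.4456 -0.2845  0.0321]
transformer 0.95 [494.7  80.5] depthpt [ 0.6249 -0.2774  0.0369]
push_tab 0.78 [398.5 211.3] depthpt [ 0.446  -0.2381  0.0305]
push_tab 0.76 [314.3  58.7] depthpt [ 0.5849 -0.07    0.0562]
push_tab 0.66 [184.  149.6] depthpt [ 0.4392  0.0586 -0.0005]
w8 q 0.00019076469325685075 z at shaft 40.611001015396305 4939
 tab top x [-36.3483 -34.5366 -32.5231] y [-19.8127  19.2299] -0.027020704326476682
 core top x [-36.7514 -35.6848] y [-20.4947  19.4712]
```

View pics/w8b.png

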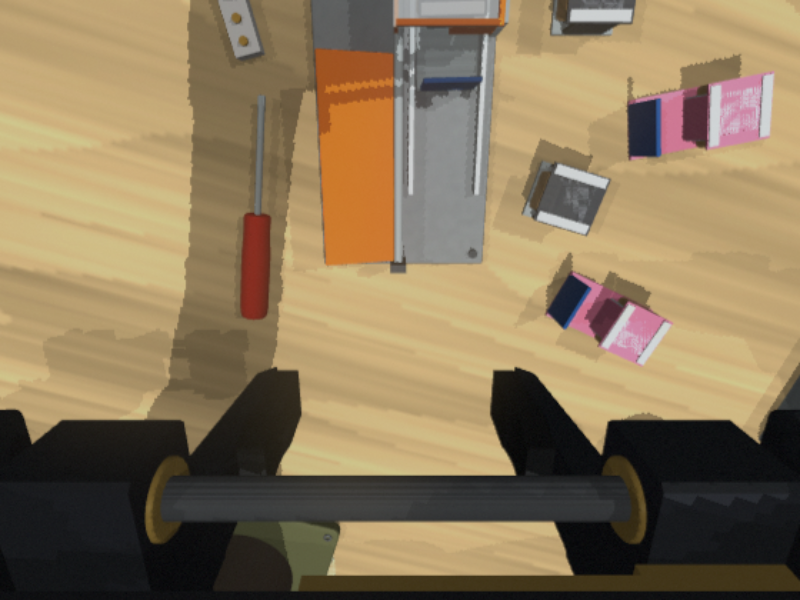

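The flap is shut (q ≈ 0.000). The tab top spans x −36 to −32.5, which puts the transformer origin at about 34 mm, and the arm is clear of everything. Handing in.

```bash
python3 -c "
from plant import r
print(r.finish_job())"
```

```text
the job is handed in; nothing more can be done
None
```

The job is handed in at about 10 s: the transformer is pushed home against the back wall (origin measured at about 34 mm against 35 mm), the flap is shut behind it (about 0 rad), and the arm is clear of everything; the hand-in returned no verdict.

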